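Set the photometer and take a reading

TASK

Take a reading on the photometer at setting 6 (the number on top of its black thumbwheel). Roll the wheel away from you to 7, one beyond, and then back down onto 6 without dipping below it, so that the play in the filter drive is taken up and the white pointer stands on mark 6; swing the sample lid fully shut, and only when both are done press the wide read key right down and let it go. Do not knock over or push away the amber bottle standing by.

Things in the scene. Friction and masses are not known exactly. Their poses are not given: they have to be found in the camera images.
- photometer: Fixed bench photometer: white box 210 mm deep (x), 240 wide (y), deck 90 mm high. Origin: centre of its underside; x points away from the operator, y to the operator's left, z up. On the deck, left: black thumbwheel; middle: black scale strip with white pointer; right: sample chamber (walls to 112 mm) with hinged grey lid; in front of the chamber: white read key.
- wheel_top (a point): Middle of the top of the wheel's rim, fixed at (-0.010, 0.075, 0.116) in the photometer's frame. The wheel's axis runs along the photometer's y, 50 mm below this point; rim radius 50 mm, 34 mm wide, open above the deck. White numbers 0 to 9 stand on the rim, 36 degrees apart; the one on top, between two steel index posts beside the rim (106 mm high), is the setting.
- thumbwheel (a joint): Turn of the wheel, rad: number n on top at n x 0.6283; grows when its top is rolled away from the operator (+x). A rib 5 mm thick, as wide as the rim, stands 11 mm out of the rim midway between each two numbers (18 degrees either side of a number on top): push one with a fingertip. It clicks into a number from up to 0.2 rad off; 3 to 6 N at the rib turns it. Starts at 2 to 4.
- pointer_tip (a point): Tip of the white pointer of the filter carriage, on the scale strip (cannot be touched). In the photometer's frame: on mark n at x = -0.0505 + 0.009 n (mark 6: 0.0035), y = 0.027. The wheel drives it with half a step of play: rolled up, it lags 4.5 mm behind the wheel's number; rolled down a step it stands on the mark; rolled down beyond a click and springing back, it stays short by as much.
- lid_hinge (a point): Middle of the lid's hinge axis (along the photometer's y), fixed at (0.081, -0.057, 0.112) in the photometer's frame. The lid is a grey plate 110 mm wide (y), 10 mm thick, reaching from 4 to 113 mm from the axis, with a 50 mm wide pull tab out to 126 mm. Shut, its underside is level with this point and it reaches from here toward the operator (-x).
- chamber_lid (a joint): Opening of the lid, rad: 0 shut, grows as its front edge swings up and away from the operator; at 1.3 nearly upright, its outer (top) face looking away from the operator. The hinge is stiff: the lid stays where it is left; about 2 N at its edge moves it. Starts at 0.9 to 1.3.
- key_top (a point): Middle of the top of the white read key, unpressed, 12 mm above the deck, at (-0.079, -0.057, 0.102) in the photometer's frame, straight in front of the hinge point; the key is 24 mm (x) by 58 mm (y).
- read_key (a joint): Travel of the read key, m: 0 up, 0.006 right down, which takes 5 N; springs back.
- amber_bottle: Amber bottle with white cap, 56 mm across and 118 mm tall, standing by; origin under its centre.

How it is judged:
By the outcome, as a careful person would: the job done as asked, in the order asked, and still so for the second after the job is handed in, with the robot touching nothing.
It also fails if it takes over 58 s, if anything falls off the work surface, if the arm or the gripper's body presses on something with over 40 N, if the wrist force passes 120 N, or if a joint passes its speed limit or range.

ROBOT

A 6-joint arm with a two-finger parallel gripper is mounted at the origin on a cart in front of the work surface, level with it; the furniture and walls round the work are solid. World frame = base frame: x ahead of the robot, y to its left, z up, the work surface at z = 0. Lengths are in m, angles in degrees, forces in N, time in s.
With the tool pointing down it reaches from about 0.4 to 0.825 m from the base axis. Payload 7 kg.
Tool frame: the origin (TCP) lies between the finger pads; the fingertips stand 22 mm ahead of it and the grasp point (between the pads) lies 3 mm ahead of it; z points along the fingers, y is the line along which they close (so a half turn about z gives the same grasp; the last joint's range is limited). The gripper opens to 88 mm and grips with 3 to 60 N. Pads are 19 mm wide; open, the fingers measure 130 mm over their backs; the gripper's body (78 mm by 193 mm) begins 47 mm behind the grasp point.
Start: joints at [84.918, 20.546, 0.682, 0, -70.136, -16.507], TCP at [0.248, 0.628, 0.249] pointing down, gripper open.
Joint ranges: [-176.03, 176.03], [-82.01, 121.73], [-58.28, 71.71], [-173.87, 95.51], [-174.79, -0.11], [-173.66, 173.66]. Speed limits (degrees/s): [136.94, 136.94, 172.46, 180, 180, 180].

INTERFACE

Orientations are given as [roll, pitch, yaw] about the fixed x, y, z axes, in that order (R = Rz(yaw) Ry(pitch) Rx(roll)).
In Python, from plant import ctrl gives the robot as it stands.
- The arm moves only by the tool apply_moves, never from a script. Its argument "targets" is a list of rows, each an object with "travel": the shift along the tool's x, y, z in mm, a list of three; "roll": the turn about the tool's z in degrees; "jaw": the finger opening in mm, from 0 to 87.6. In form: [{"travel": [tx, ty, tz], "roll": roll, "jaw": jaw}, ...]. A call has 1 to 10 rows; each row shifts and turns the commanded pose from where the row before left it, along the tool's axes as they then stand; what a row does not reach is not made up. A row lasts 1/10 s, in which the tool goes at most 50 mm and 8.59 degrees, less where a joint would pass 70% of its speed; a pose out of reach is approached as far as the arm can. A call with a gripper value outside its range is refused whole. The fingers move at their own pace and stop on an object; the grip force is fixed at half the most. Time passes only in rows, so rows that do not move let the fingers close. It gives the time, the measured TCP pose, the force, the opening and the grip force at its end, in the units of the state.
- ctrl.get_obs(): the state, without advancing time (a new reading comes with each control period).
- ctrl.snapshot(name): name is "scene" or "side" or "wrist"; returns the picture (420x560x3 uint8, red, green, blue); there is no depth.
- ctrl.calibration(name): a dict with "K" (3x3 intrinsics, pixels), "extrinsics" (4x4, takes a point from camera to world coordinates); the wrist camera has in their place "hand_eye" (4x4, takes a point from camera to tool coordinates, whose origin is the TCP and whose axes are the flange's). Camera axes: x right, y down, z forward; pixel columns grow to the right and rows downward; lengths in m; the calibration is good to about 2 mm. The wrist camera is an equidistant fisheye: a pixel r from the principal point sees the ray r / f radians off the axis. A picture is of the moment at which its call begins: read the wrist's pose just before it. calibration takes no time and is no camera call.
- ctrl.close_job(): hands the job in; it is judged then, once.
The state is a dict: "clock": time; "joint_pos": joint angles; "qvel": joint speeds; "tau": joint torques, N m; "tool_pos": TCP position; "orientation": TCP orientation; "force": force on the tool from outside, world axes, zero at the start; "moment": the same for the moment, N m; "opening": finger opening in m; "gripper_force": force on a finger pad.
Only numpy, scipy, OpenCV 4.12 (cv2) and the standard library are available. Lean on these libraries where they do the work, as an engineer would, in place of code of your own. Each camera call takes 0.05 s, during which the arm holds its last target. There are 200 camera calls.

## Working session

There is one attempt and no reset: what is moved stays moved. The work goes in short steps, Python scripts to look and compute and a tool call to move; the robot and the scene stay as the last step left them, time stands still between calls to the robot, and variables do not carry over. Pictures are saved under pics/ and viewed, at most 10 in all, crops included, and the job is handed in when it is done.

Besides the shell and the picture viewer there is one more tool, called after "Request:" in YAML: its name, and indented under it one key for each argument. apply_moves: Moves the arm, as the interface text tells. Its arguments: {"type":"object","properties":{"targets":{"type":"array","items":{"type":"object","properties":{"travel":{"type":"array","items":{"type":"number"}},"roll":{"type":"number"},"jaw":{"type":"number"}}}}},"required":["targets"]}

```bash
mkdir -p pics; python3 - <<'E'
from plant import ctrl
import cv2,numpy as np
np.set_printoptions(precision=4,suppress=True)
o=ctrl.get_obs();print(o['clock'],o['tool_pos'],o['orientation'],o['force'])
for n in('scene','side','wrist'):
    cv2.imwrite(f'pics/{n}0.png',ctrl.snapshot(n)[:,:,::-1])
    print(n,ctrl.calibration(n))
a=cv2.imread('pics/scene0.png');b=cv2.imread('pics/side0.png')
E
```

```text
0.0 [0.2482 0.6272 0.2476] [179.9081  -0.0089 -21.5921] [0.4259 0.3504 1.2219]
scene {'K': array([[457.8991,   0.    , 278.2476],
       [  0.    , 457.8991, 212.0126],
       [  0.    ,   0.    ,   1.    ]]), 'extrinsics': array([[ 0.7801, -0.4974,  0.3795,  0.2   ],
       [-0.6255, -0.6059,  0.4916, -0.191 ],
       [-0.0146, -0.6209, -0.7838,  0.8289],
       [ 0.    ,  0.    ,  0.    ,  1.    ]])}
side {'K': array([[393.3805,   0.    , 277.9495],
       [  0.    , 393.3805, 200.2785],
       [  0.    ,   0.    ,   1.    ]]), 'extrinsics': array([[ 0.6312, -0.6664,  0.3969,  0.2198],
       [-0.7755, -0.5502,  0.3095,  0.0141],
       [ 0.0121, -0.5032, -0.8641,  0.8343],
       [ 0.    ,  0.    ,  0.    ,  1.    ]])}
wrist {'K': array([[325.1923,   0.    , 277.7156],
       [  0.    , 325.1923, 208.6103],
       [  0.    ,   0.    ,   1.    ]]), 'hand_eye': array([[-0.0005, -0.9612, -0.2758,  0.0747],
       [ 1.    , -0.0006,  0.0002,  0.0014],
       [-0.0003, -0.2758,  0.9612, -0.1367],
       [ 0.    ,  0.    ,  0.    ,  1.    ]])}
```

View pics/scene0.png

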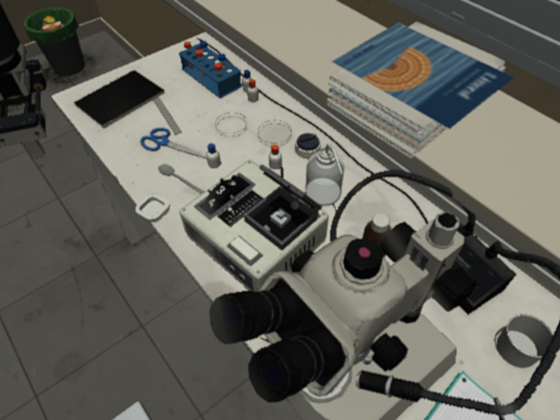

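View pics/side0.png

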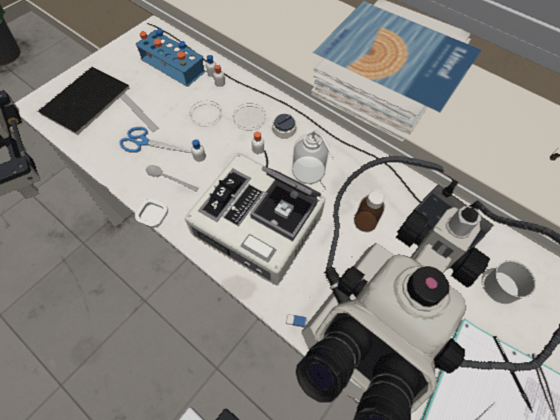

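Both views show the photometer (side: about (185-325, 155-275)). The bottle is to its right in the side view at about (370,210). The lid is open, and the wheel shows about 2-4. I'll enlarge the views to pick out corners.

```bash
python3 - <<'E'
import cv2,numpy as np
a=cv2.imread('pics/side0.png')[145:285,180:330];b=cv2.imread('pics/scene0.png')[155:295,175:335]
a=cv2.resize(a,None,fx=5.3,fy=4.28*1,interpolation=3) if 0 else cv2.resize(a,None,fx=4,fy=4,interpolation=3)
cv2.imwrite('pics/s_c.png',a)
b=cv2.resize(b,None,fx=4,fy=4,interpolation=3);cv2.imwrite('pics/sc_c.png',b)
E
```

```text
(no output)
```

View pics/s_c.png

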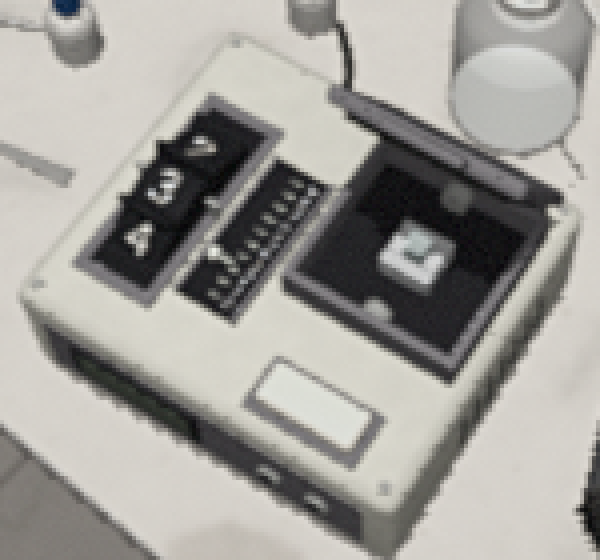

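View pics/sc_c.png

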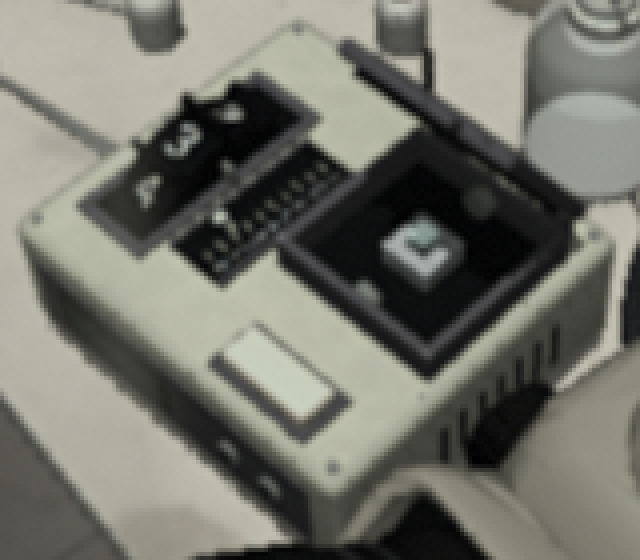

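The wheel is at 3, and the screws, key corners and lid edge are all readable in both crops. I'll fit the pose from the screws and key corners.

```bash
cat > h.py <<'E'
import numpy as np, cv2
from scipy.optimize import least_squares
from plant import ctrl
np.set_printoptions(precision=4,suppress=True)
def proj(P,cal):
    T=np.linalg.inv(cal['extrinsics']);q=np.atleast_2d(P)@T[:3,:3].T+T[:3,3];q=q@cal['K'].T
    return q[:,:2]/q[:,2:]
def w(P,p): # photometer->world
    c,s=np.cos(p[2]),np.sin(p[2]);return np.atleast_2d(P)@np.array([[c,s,0],[-s,c,0],[0,0,1]])+[p[0],p[1],0]
def ray(uv,z,cal):
    d=cal['extrinsics'][:3,:3]@np.linalg.inv(cal['K'])@[*uv,1];o=cal['extrinsics'][:3,3];return o+d*(z-o[2])/d[2]
E
python3 - <<'E'
from h import *
C={n:ctrl.calibration(n) for n in('side','scene')}
f=lambda L,o:(np.array(L,float)+.5)/4-.5+o
px={'side':f([(237,41),(37,285),(384,488),(567,210),(283,360),(378,412),(358,450),(253,402)],(180,145)),
'scene':f([(298,28),(37,217),(333,467),(597,234),(258,325),(343,385),(305,420),(222,362)],(175,155))}
def pts(c):
    a,b=.105-c,.12-c
    return np.array([(a,b,.09),(-a,b,.09),(-a,-b,.09),(a,-b,.09)]+[(-.079+i*.012,-.057+j*.029,.102) for i,j in((1,1),(1,-1),(-1,-1),(-1,1))])
def res(v,ns):return np.concatenate([(proj(w(pts(v[3]),v),C[n])-px[n]).ravel() for n in ns])
for ns in(('side',),('scene',),('side','scene')):
    r=least_squares(res,[.5,.2,0,.012],args=(ns,));print(ns,r.x,np.degrees(r.x[2]),np.sqrt(np.mean(r.fun**2)))
p=r.x
lid=lambda t,y,r=.113:[.081-r*np.cos(t),y,.112+r*np.sin(t)]
for t in np.arange(.8,1.4,.1):print(t,[((proj(w(lid(t,y),p),C[n])-o+.5)*4-.5).ravel().round() for n,o in(('side',(180,145)),('scene',(175,155))) for y in(-.002,-.112)])
print('bottle',ray((369,213),.06,C['side']),ray((376,195),.118,C['side']))
for k,P in dict(wheel=[-.01,.075,.116],hinge=[.081,-.057,.112],key=[-.079,-.057,.102]).items():print(k,w(P,p))
E
```

```text
('side',) [0.5194 0.3069 0.1404 0.0106] 8.042720317797158 0.6856374697183979
('scene',) [0.519  0.3058 0.1386 0.0106] 7.94059614323236 0.8219606114141534
('side', 'scene') [0.5192 0.3064 0.1395 0.0106] 7.990343669303508 0.7757389201063354
0.8 [array([306., 143.]), array([504., 247.]), array([309.,  91.]), array([482., 213.])]
0.9 [array([315., 122.]), array([514., 225.]), array([321.,  70.]), array([495., 192.])]
1.0 [array([324., 101.]), array([524., 204.]), array([334.,  50.]), array([510., 171.])]
1.1 [array([335.,  80.]), array([535., 182.]), array([348.,  30.]), array([524., 150.])]
1.2 [array([346.,  60.]), array([547., 161.]), array([363.,  12.]), array([540., 130.])]
1.2999999999999998 [array([358.,  40.]), array([559., 140.]), array([379.,  -5.]), array([556., 112.])]
bottle [0.6799 0.1131 0.06  ] [0.692  0.1178 0.118 ]
wheel [[0.4989 0.3793 0.116 ]]
hinge [[0.6074 0.2612 0.112 ]]
key [[0.4489 0.239  0.102 ]]
```

```bash
python3 - <<'E'
from h import *
C={n:ctrl.calibration(n) for n in('side','scene')}
p=[.5192,.3064,.1395]
def tri(a,b):
    f=lambda X:np.r_[proj(X,C['side'])[0]-a,proj(X,C['scene'])[0]-b]
    r=least_squares(f,[.6,.3,.1]);return r.x,r.fun
print('washbottle top',tri((312,136),(325,152)),'base',ray((309,172),0,C['side']))
inv=lambda X:w(np.array(X)-[p[0],p[1],0],[0,0,-p[2]])
print('wb in phot',inv(tri((312,136),(325,152))[0]),inv(ray((309,172),0,C['side'])))
o=ctrl.get_obs();print('tcp in phot',inv(o['tool_pos']),'yaw rel',o['orientation'][2]-7.99)
E
```

```text
washbottle top (array([0.724 , 0.3143, 0.1284]), array([-0.5321,  0.686 ,  0.5834, -0.583 ])) base [ 0.7188  0.3045 -0.    ]
wb in phot [[ 0.2039 -0.0207  0.1284]] [[ 0.1974 -0.0296 -0.    ]]
tcp in phot [[-0.2237  0.3555  0.2478]] yaw rel -29.583330865034917
```

Request:
apply_moves:
  targets:
    - {"travel":[0,0,-15],"roll":-7.4,"jaw":0}
    - {"travel":[0,0,-15],"roll":-7.4,"jaw":0}
    - {"travel":[0,0,-10],"roll":-7.4,"jaw":0}
    - {"travel":[0,0,0],"roll":-7.4,"jaw":0}
    - {"travel":[24,33,0],"roll":0,"jaw":0}
    - {"travel":[24,33,0],"roll":0,"jaw":0}
    - {"travel":[24,33,0],"roll":0,"jaw":0}
    - {"travel":[24,33,0],"roll":0,"jaw":0}
    - {"travel":[24,33,0],"roll":0,"jaw":0}
    - {"travel":[24,33,0],"roll":0,"jaw":0}

```text
clock: 1.15
tool_pos: [0.4194, 0.4502, 0.2884]
orientation: [180.0, 0.0, 8.0]
force: [0.4, -0.5, 0.0]
opening: 0.0136
gripper_force: 0.0
```

```bash
cat >> h.py <<'E'
def st(p=(.5192,.3064,.1395)):
    o=ctrl.get_obs();c=w(np.array(o['tool_pos'])-[p[0],p[1],0],[0,0,-p[2]])[0]
    print('t',o['clock'],'phot mm',(c*1000).round(1),'rpy',np.round(o['orientation'],2),'F',np.round(o['force'],1),'open',o['opening'])
E
python3 -c "from h import *;st()"
```

```text
t 1.15 phot mm [-78.9 156.3 288.4] rpy [179.99   0.01   8.02] F [ 0.4 -0.5  0. ] open 0.013564393114337379
```

Request:
apply_moves:
  targets:
    - {"travel":[26.5,35.5,0],"roll":0,"jaw":0}
    - {"travel":[26.5,35.5,0],"roll":0,"jaw":0}
    - {"travel":[26.5,35.5,0],"roll":0,"jaw":0}
    - {"travel":[26.5,35.5,0],"roll":0,"jaw":0}
    - {"travel":[26.5,35.5,0],"roll":0,"jaw":0}
    - {"travel":[26.5,35.5,0],"roll":0,"jaw":0}
    - {"travel":[0,0,0],"roll":0,"jaw":0}
    - {"travel":[0,0,20],"roll":0,"jaw":0}
    - {"travel":[0,0,20],"roll":0,"jaw":0}
    - {"travel":[0,0,0],"roll":0,"jaw":0}

```text
clock: 2.15
tool_pos: [0.6041, 0.2621, 0.2452]
orientation: [179.9, 0.3, 8.0]
force: [0.1, -0.4, -0.7]
opening: 0.0004
gripper_force: 0.0
```

```bash
python3 - <<'E'
from h import *
st()
a=ctrl.snapshot('side')[120:290,170:400,::-1];b=ctrl.snapshot('scene')[120:290,165:365,::-1]
cv2.imwrite('pics/m1.png',cv2.resize(np.hstack([a,b]),None,fx=1.85,fy=1.85,interpolation=3))
E
```

```text
t 2.15 phot mm [ 77.9 -55.6 245.2] rpy [179.89   0.3    7.98] F [ 0.1 -0.4 -0.7] open 0.0004193933519696221
```

View pics/m1.png

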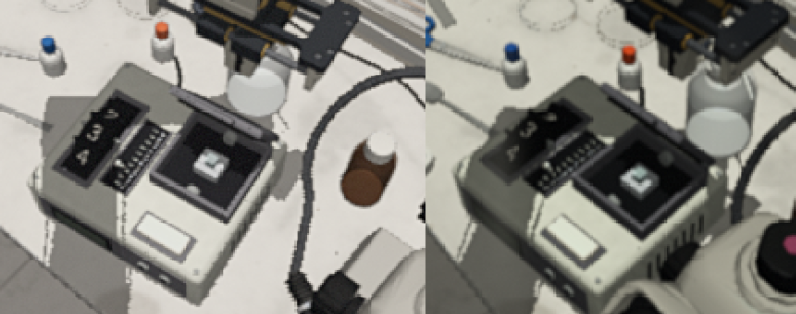

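```bash
python3 - <<'E'
from h import *
p=[.5192,.3064,.1395]
for y in(-.034,-.055,-.076):
  for z in (.223,.267):
    P=w([.078,y,z],p)
    a=proj(P,ctrl.calibration('side'))[0];b=proj(P,ctrl.calibration('scene'))[0]
    print(y,z,((a-[170,120])*1.85).round(),((b-[165,120])*1.85+[425,0]).round())
E
```

```text
-0.034 0.223 [223.  58.] [659.  61.]
-0.034 0.267 [225.  31.] [659.  28.]
-0.055 0.223 [240.  67.] [675.  71.]
-0.055 0.267 [243.  40.] [676.  38.]
-0.076 0.223 [258.  75.] [690.  81.]
-0.076 0.267 [262.  49.] [692.  49.]
```

The tip projection matches the picture: the finger is above and behind the lid, the bottle is standing, and the wheel is at 3. Next I'll swing the lid along its arc.

Request:
apply_moves:
  targets:
    - {"travel":[-14.4,0,14.2],"roll":0,"jaw":0}
    - {"travel":[-9.4,0,3.6],"roll":0,"jaw":0}
    - {"travel":[-9.3,0,3.7],"roll":0,"jaw":0}
    - {"travel":[-8.5,0,5.4],"roll":0,"jaw":0}
    - {"travel":[-8.4,0,5.4],"roll":0,"jaw":0}
    - {"travel":[-7.2,0,7],"roll":0,"jaw":0}
    - {"travel":[-7.2,0,6.9],"roll":0,"jaw":0}
    - {"travel":[-5.7,0,8.3],"roll":0,"jaw":0}
    - {"travel":[-5.6,0,8.4],"roll":0,"jaw":0}
    - {"travel":[0,0,0],"roll":0,"jaw":0}

```text
clock: 3.25
tool_pos: [0.5294, 0.2517, 0.184]
orientation: [179.9, 0.1, 8.0]
force: [0.0, -0.2, -0.4]
opening: 0.0003
gripper_force: 0.0
```

```bash
python3 -c "from h import *;st()"
```

```text
t 3.25 phot mm [  2.5 -55.6 184. ] rpy [179.93   0.15   8.01] F [ 0.  -0.2 -0.4] open 0.00032822187342985444
```

Request:
apply_moves:
  targets:
    - {"travel":[-4,0,9],"roll":0,"jaw":0}
    - {"travel":[-4,0,9],"roll":0,"jaw":0}
    - {"travel":[-2,0,10],"roll":0,"jaw":0}
    - {"travel":[-2,0,7],"roll":0,"jaw":0}
    - {"travel":[0,0,4],"roll":0,"jaw":0}
    - {"travel":[0,0,3],"roll":0,"jaw":0}
    - {"travel":[0,0,0],"roll":0,"jaw":0}

```text
clock: 3.95
tool_pos: [0.5185, 0.2504, 0.1442]
orientation: [180.0, 0.0, 8.0]
force: [-4.7, -1.8, 7.2]
opening: 0.0002
gripper_force: 3.8
```

```bash
python3 -c "from h import *;st()"
```

```text
t 3.95 phot mm [ -8.5 -55.4 144.2] rpy [179.96   0.04   8.03] F [-4.7 -1.8  7.2] open 0.00023359474529830538
```

Request:
apply_moves:
  targets:
    - {"travel":[0,0,1.5],"roll":0,"jaw":0}
    - {"travel":[0,0,1.5],"roll":0,"jaw":0}
    - {"travel":[0,0,0],"roll":0,"jaw":0}
    - {"travel":[0,0,0],"roll":0,"jaw":0}

```text
clock: 4.35
tool_pos: [0.5186, 0.2504, 0.1438]
orientation: [180.0, -0.0, 8.1]
force: [-13.3, -2.5, 27.4]
opening: 0.0006
gripper_force: 13.8
```

```bash
python3 -c "from h import *;st()"
```

```text
t 4.35 phot mm [ -8.4 -55.4 143.8] rpy [179.99  -0.05   8.06] F [-13.3  -2.5  27.4] open 0.0005639931861693067
```

Request:
apply_moves:
  targets:
    - {"travel":[0,0,-20],"roll":0,"jaw":0}
    - {"travel":[0,0,-20],"roll":0,"jaw":0}
    - {"travel":[-10,-33,0],"roll":0,"jaw":0}
    - {"travel":[-10,-33,0],"roll":0,"jaw":0}
    - {"travel":[-10,-33,0],"roll":0,"jaw":0}
    - {"travel":[-9,-31.5,0],"roll":0,"jaw":0}
    - {"travel":[0,0,0],"roll":0,"jaw":0}
    - {"travel":[0,0,0],"roll":0,"jaw":0}

```text
clock: 5.15
tool_pos: [0.4617, 0.375, 0.1804]
orientation: [180.0, 0.0, 8.1]
force: [0.8, -0.0, -1.1]
opening: 0.0001
gripper_force: 0.0
```

```bash
python3 -c "from h import *;st()"
```

```text
t 5.15 phot mm [-47.4  76.  180.4] rpy [179.98   0.02   8.1 ] F [ 0.8 -0.  -1.1] open 9.745380824968702e-05
```

Request:
apply_moves:
  targets:
    - {"travel":[0,1,20],"roll":0,"jaw":0}
    - {"travel":[0,0,19],"roll":0,"jaw":0}
    - {"travel":[0,0,0],"roll":0,"jaw":0}
    - {"travel":[7,0,0],"roll":0,"jaw":0}
    - {"travel":[7,0,0],"roll":0,"jaw":0}
    - {"travel":[6,0,0],"roll":0,"jaw":0}
    - {"travel":[6,0,0],"roll":0,"jaw":0}
    - {"travel":[6,0,0],"roll":0,"jaw":0}
    - {"travel":[5,0,0],"roll":0,"jaw":0}
    - {"travel":[0,0,0],"roll":0,"jaw":0}

```text
clock: 6.15
tool_pos: [0.5046, 0.3786, 0.148]
orientation: [-179.8, -0.6, 8.0]
force: [8.4, -8.5, 26.0]
opening: 0.0003
gripper_force: 12.7
```

```bash
python3 -c "from h import *;st()"
```

```text
t 6.15 phot mm [ -4.4  73.6 148. ] rpy [-179.85   -0.62    8.04] F [ 8.4 -8.5 26. ] open 0.0003420426858207485
```

Request:
apply_moves:
  targets:
    - {"travel":[0,0,-25],"roll":0,"jaw":0}
    - {"travel":[0,0,-30],"roll":0,"jaw":0}
    - {"travel":[-15,-25,-30],"roll":0,"jaw":0}
    - {"travel":[-15,-25,-30],"roll":0,"jaw":0}
    - {"travel":[0,0,0],"roll":0,"jaw":0}

```text
clock: 6.65
tool_pos: [0.4628, 0.4264, 0.2617]
orientation: [-179.7, -0.3, 8.1]
force: [-0.2, 0.2, 0.1]
opening: 0.0006
gripper_force: 0.0
```

```bash
python3 - <<'E'
from h import *
st()
a=ctrl.snapshot('side')[145:285,180:330,::-1];b=ctrl.snapshot('wrist')[:,:,::-1]
cv2.imwrite('pics/m2.png',np.hstack([cv2.resize(a,(450,420),interpolation=3),b[:,180:530]]))
E
```

```text
t 6.65 phot mm [-39.2 126.7 261.7] rpy [-179.69   -0.33    8.09] F [-0.2  0.2  0.1] open 0.0006388232069681033
```

View pics/m2.png

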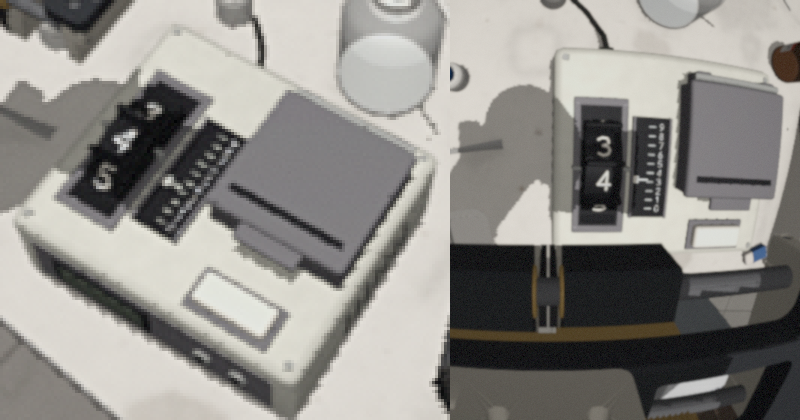

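The lid is shut and the wheel is on 4, but the fingertip rode up near the end. I'll do the next stroke lower and in smaller steps.

Request:
apply_moves:
  targets:
    - {"travel":[-9,26,0],"roll":0,"jaw":0}
    - {"travel":[-8,25.5,0],"roll":0,"jaw":0}
    - {"travel":[0,0,35],"roll":0,"jaw":0}
    - {"travel":[0,0,35],"roll":0,"jaw":0}
    - {"travel":[0,0,30],"roll":0,"jaw":0}
    - {"travel":[0,0,12],"roll":0,"jaw":0}
    - {"travel":[0,0,10],"roll":0,"jaw":0}
    - {"travel":[0,0,0],"roll":0,"jaw":0}
    - {"travel":[0,0,0],"roll":0,"jaw":0}

```text
clock: 7.65
tool_pos: [0.4531, 0.3709, 0.1356]
orientation: [-180.0, -0.1, 8.0]
force: [-1.0, 0.1, -0.2]
opening: 0.0004
gripper_force: 0.0
```

```bash
python3 -c "from h import *;st()"
```

```text
t 7.65 phot mm [-56.5  73.1 135.6] rpy [-179.96   -0.06    8.01] F [-1.   0.1 -0.2] open 0.00038118342231029036
```

Request:
apply_moves:
  targets:
    - {"travel":[8,0,0],"roll":0,"jaw":0}
    - {"travel":[7,0,0],"roll":0,"jaw":0}
    - {"travel":[5,0,-1.5],"roll":0,"jaw":0}
    - {"travel":[5,0,-1.5],"roll":0,"jaw":0}
    - {"travel":[4,0,-1],"roll":0,"jaw":0}
    - {"travel":[0,0,0],"roll":0,"jaw":0}

```text
clock: 8.25
tool_pos: [0.4822, 0.375, 0.139]
orientation: [-180.0, -0.1, 8.0]
force: [0.2, -0.1, 0.0]
opening: 0.0003
gripper_force: 0.0
```

```bash
python3 -c "from h import *;st()"
```

```text
t 8.25 phot mm [-27.1  73.  139. ] rpy [-179.97   -0.06    8.  ] F [ 0.2 -0.1  0. ] open 0.00025946863057037944
```

Request:
apply_moves:
  targets:
    - {"travel":[4,0,0],"roll":0,"jaw":0}
    - {"travel":[0,0,0],"roll":0,"jaw":0}

```text
clock: 8.45
tool_pos: [0.4858, 0.3753, 0.1388]
orientation: [-180.0, -0.0, 8.0]
force: [-0.2, -0.4, 0.4]
opening: 0.0004
gripper_force: 0.0
```

Request:
apply_moves:
  targets:
    - {"travel":[4,0,0],"roll":0,"jaw":0}
    - {"travel":[0,0,0],"roll":0,"jaw":0}

```text
clock: 8.65
tool_pos: [0.4896, 0.3758, 0.1387]
orientation: [180.0, -0.0, 8.0]
force: [-0.2, -0.0, 0.2]
opening: 0.0006
gripper_force: 0.0
```

```bash
python3 - <<'E'
from h import *
st()
a=ctrl.snapshot('side')[145:285,180:330,::-1];b=ctrl.snapshot('wrist')[:,:,::-1]
cv2.imwrite('pics/m3.png',np.hstack([cv2.resize(a,(450,420),interpolation=3),b[:,180:530]]))
E
```

```text
t 8.65 phot mm [-19.6  72.8 138.7] rpy [180.    -0.02   8.01] F [-0.2 -0.   0.2] open 0.0006026256024307967
```

View pics/m3.png

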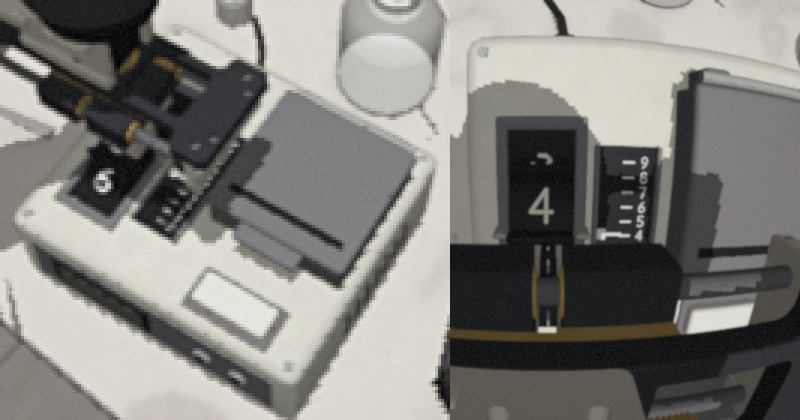

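The wheel is already at 5 (6 is visible in the next place down), so contact comes earlier than I computed. I'll feel for the rib gap.

Request:
apply_moves:
  targets:
    - {"travel":[2,0,0],"roll":0,"jaw":0}
    - {"travel":[0,0,0],"roll":0,"jaw":0}

```text
clock: 8.95
tool_pos: [0.4913, 0.3761, 0.1387]
orientation: [-180.0, -0.0, 8.0]
force: [0.1, -0.6, -0.1]
opening: 0.0005
gripper_force: 0.0
```

Request:
apply_moves:
  targets:
    - {"travel":[2,0,0],"roll":0,"jaw":0}
    - {"travel":[0,0,0],"roll":0,"jaw":0}

```text
clock: 9.15
tool_pos: [0.4933, 0.3763, 0.1386]
orientation: [-180.0, -0.0, 8.0]
force: [-0.4, 0.6, -0.4]
opening: 0.0006
gripper_force: 0.0
```

Request:
apply_moves:
  targets:
    - {"travel":[2,0,0],"roll":0,"jaw":0}
    - {"travel":[0,0,0],"roll":0,"jaw":0}

```text
clock: 9.35
tool_pos: [0.4953, 0.3766, 0.1387]
orientation: [-180.0, -0.0, 8.0]
force: [0.5, 0.4, 0.6]
opening: 0.0004
gripper_force: 0.0
```

Request:
apply_moves:
  targets:
    - {"travel":[2,0,0],"roll":0,"jaw":0}
    - {"travel":[0,0,0],"roll":0,"jaw":0}

```text
clock: 9.55
tool_pos: [0.4973, 0.3769, 0.1387]
orientation: [180.0, -0.0, 8.0]
force: [-0.5, -0.4, 0.4]
opening: 0.0006
gripper_force: 0.0
```

Request:
apply_moves:
  targets:
    - {"travel":[2,0,0],"roll":0,"jaw":0}
    - {"travel":[0,0,0],"roll":0,"jaw":0}

```text
clock: 9.75
tool_pos: [0.4993, 0.3771, 0.1387]
orientation: [180.0, -0.0, 8.0]
force: [0.1, 0.2, 0.7]
opening: 0.0006
gripper_force: 0.0
```

Request:
apply_moves:
  targets:
    - {"travel":[2,0,0],"roll":0,"jaw":0}
    - {"travel":[0,0,0],"roll":0,"jaw":0}

```text
clock: 9.95
tool_pos: [0.5012, 0.3774, 0.1386]
orientation: [180.0, -0.0, 8.0]
force: [0.5, 0.2, -0.3]
opening: 0.0004
gripper_force: 0.0
```

Request:
apply_moves:
  targets:
    - {"travel":[2,0,0],"roll":0,"jaw":0}
    - {"travel":[0,0,0],"roll":0,"jaw":0}

```text
clock: 10.15
tool_pos: [0.5032, 0.3777, 0.1387]
orientation: [180.0, -0.0, 8.0]
force: [-0.1, -0.5, 0.3]
opening: 0.0005
gripper_force: 0.0
```

Request:
apply_moves:
  targets:
    - {"travel":[1.5,0,0],"roll":0,"jaw":0}
    - {"travel":[0,0,0],"roll":0,"jaw":0}

```text
clock: 10.35
tool_pos: [0.504, 0.3777, 0.1385]
orientation: [180.0, 0.1, 8.0]
force: [-3.1, 0.6, 0.2]
opening: 0.0003
gripper_force: 1.8
```

Request:
apply_moves:
  targets:
    - {"travel":[1.5,0,0],"roll":0,"jaw":0}
    - {"travel":[0,0,0],"roll":0,"jaw":0}

```text
clock: 10.55
tool_pos: [0.5048, 0.3778, 0.1383]
orientation: [180.0, 0.1, 8.0]
force: [-5.7, -0.1, 1.6]
opening: 0.0004
gripper_force: 3.8
```

```bash
python3 - <<'E'
from h import *
st()
cv2.imwrite('pics/m4raw.png',ctrl.snapshot('wrist')[:,:,::-1])
a=cv2.resize(ctrl.snapshot('side')[160:230,185:260,::-1],(450,420),interpolation=3);b=cv2.imread('pics/m4raw.png')
cv2.imwrite('pics/m4.png',np.hstack([a,b[:,180:530]]))
E
```

```text
t 10.55 phot mm [ -4.3  72.7 138.3] rpy [179.97   0.12   8.  ] F [-5.7 -0.1  1.6] open 0.00036019773352270377
```

View pics/m4.png

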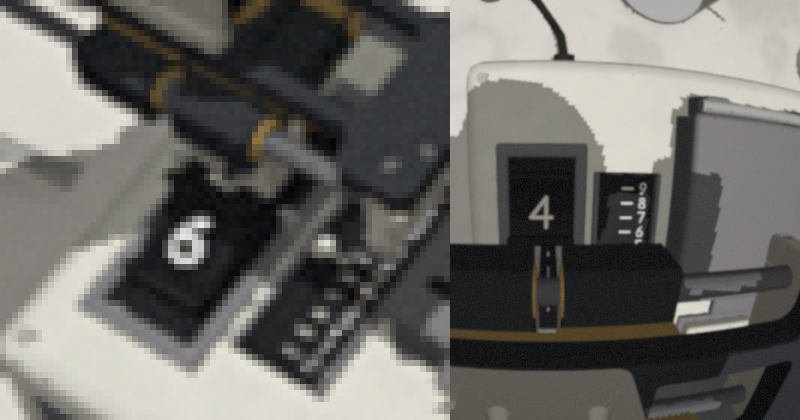

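Contact began where the geometry says it should for the wheel on 5, so the model holds: the wheel is free mid-step and clicks near the end. I'll make the same stroke for 6.

Request:
apply_moves:
  targets:
    - {"travel":[-4,0,0],"roll":0,"jaw":0}
    - {"travel":[0,0,-20],"roll":0,"jaw":0}
    - {"travel":[-25,0,0],"roll":0,"jaw":0}
    - {"travel":[-24.5,0,0],"roll":0,"jaw":0}
    - {"travel":[0,0,0],"roll":0,"jaw":0}
    - {"travel":[0,0,12],"roll":0,"jaw":0}
    - {"travel":[0,0,11],"roll":0,"jaw":0}
    - {"travel":[0,0,0],"roll":0,"jaw":0}

```text
clock: 11.45
tool_pos: [0.4526, 0.3696, 0.133]
orientation: [179.8, 0.2, 8.0]
force: [-0.5, -0.3, 0.1]
opening: 0.0007
gripper_force: 0.0
```

Request:
apply_moves:
  targets:
    - {"travel":[8,0,0],"roll":0,"jaw":0}
    - {"travel":[7,0,0],"roll":0,"jaw":0}
    - {"travel":[5,0,-1.5],"roll":0,"jaw":0}
    - {"travel":[5,0,-1.5],"roll":0,"jaw":0}
    - {"travel":[4,0,-0.5],"roll":0,"jaw":0}
    - {"travel":[4,0,0],"roll":0,"jaw":0}
    - {"travel":[4,0,0],"roll":0,"jaw":0}
    - {"travel":[4,0,0],"roll":0,"jaw":0}
    - {"travel":[3,0,0],"roll":0,"jaw":0}
    - {"travel":[0,0,0],"roll":0,"jaw":0}

```text
clock: 12.45
tool_pos: [0.4973, 0.3771, 0.1394]
orientation: [-180.0, -0.1, 8.0]
force: [-0.3, -0.2, 0.1]
opening: 0.0002
gripper_force: 0.0
```

```bash
python3 -c "from h import *;st()"
```

```text
t 12.45 phot mm [-11.8  73.  139.4] rpy [-179.97   -0.06    8.  ] F [-0.3 -0.2  0.1] open 0.00021185164570851692
```

Request:
apply_moves:
  targets:
    - {"travel":[0,0,-20],"roll":0,"jaw":0}
    - {"travel":[-22,0,0],"roll":0,"jaw":0}
    - {"travel":[-22,0,0],"roll":0,"jaw":0}
    - {"travel":[0,0,0],"roll":0,"jaw":0}
    - {"travel":[0,0,12],"roll":0,"jaw":0}
    - {"travel":[0,0,11.5],"roll":0,"jaw":0}
    - {"travel":[0,0,0],"roll":0,"jaw":0}

```text
clock: 13.15
tool_pos: [0.4525, 0.3696, 0.133]
orientation: [179.8, 0.2, 8.0]
force: [-0.7, -1.2, -0.1]
opening: 0.0004
gripper_force: 0.0
```

Request:
apply_moves:
  targets:
    - {"travel":[8,0,0],"roll":0,"jaw":0}
    - {"travel":[7,0,0],"roll":0,"jaw":0}
    - {"travel":[5,0,-1.5],"roll":0,"jaw":0}
    - {"travel":[5,0,-1.5],"roll":0,"jaw":0}
    - {"travel":[4,0,-0.5],"roll":0,"jaw":0}
    - {"travel":[4,0,0],"roll":0,"jaw":0}
    - {"travel":[4,0,0],"roll":0,"jaw":0}
    - {"travel":[4,0,0],"roll":0,"jaw":0}
    - {"travel":[3,0,0],"roll":0,"jaw":0}
    - {"travel":[0,0,0],"roll":0,"jaw":0}

```text
clock: 14.15
tool_pos: [0.4974, 0.3771, 0.1394]
orientation: [-180.0, -0.1, 8.0]
force: [-0.1, -0.2, 0.3]
opening: 0.0001
gripper_force: 0.0
```

Request:
apply_moves:
  targets:
    - {"travel":[0,0,-25],"roll":0,"jaw":0}
    - {"travel":[0,0,-35],"roll":0,"jaw":0}
    - {"travel":[0,-25,-30],"roll":0,"jaw":0}
    - {"travel":[0,-25,-30],"roll":0,"jaw":0}
    - {"travel":[0,0,0],"roll":0,"jaw":0}

```text
clock: 14.65
tool_pos: [0.4909, 0.4301, 0.2643]
orientation: [-179.7, -0.4, 8.1]
force: [0.2, -0.2, -0.2]
opening: 0.0005
gripper_force: 0.0
```

```bash
python3 - <<'E'
from h import *
st()
a=ctrl.snapshot('side')[145:285,180:330,::-1];b=ctrl.snapshot('wrist')[:,:,::-1]
cv2.imwrite('pics/m5.png',np.hstack([cv2.resize(a,(450,420),interpolation=3),b[:,180:530]]))
E
```

```text
t 14.65 phot mm [-10.8 126.4 264.3] rpy [-179.68   -0.39    8.14] F [ 0.2 -0.2 -0.2] open 0.00047855624725284335
```

View pics/m5.png

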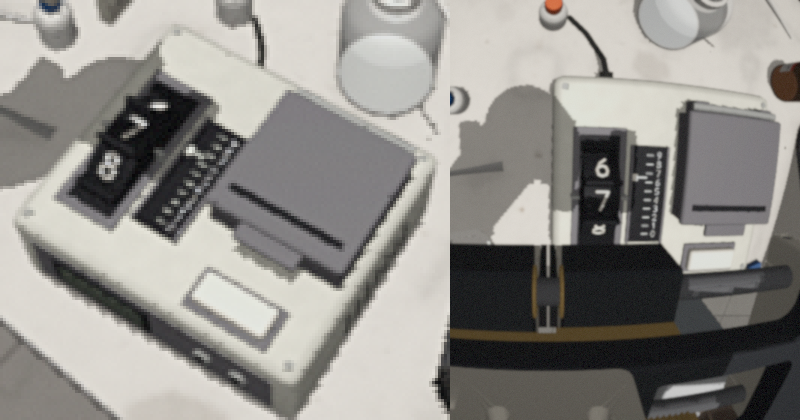

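The wheel is on 7 and the lid is shut. Next is the down stroke, from the far side.

Request:
apply_moves:
  targets:
    - {"travel":[16,17,0],"roll":0,"jaw":0}
    - {"travel":[16,17,0],"roll":0,"jaw":0}
    - {"travel":[15,17,0],"roll":0,"jaw":0}
    - {"travel":[0,0,35],"roll":0,"jaw":0}
    - {"travel":[0,0,35],"roll":0,"jaw":0}
    - {"travel":[0,0,30],"roll":0,"jaw":0}
    - {"travel":[0,0,15],"roll":0,"jaw":0}
    - {"travel":[0,0,12],"roll":0,"jaw":0}
    - {"travel":[0,0,0],"roll":0,"jaw":0}
    - {"travel":[0,0,0],"roll":0,"jaw":0}

```text
clock: 15.75
tool_pos: [0.5437, 0.3827, 0.1331]
orientation: [-180.0, -0.1, 8.0]
force: [-0.3, 0.2, 0.9]
opening: 0.0005
gripper_force: 0.0
```

```bash
python3 -c "from h import *;st()"
```

```text
t 15.75 phot mm [ 34.9  72.2 133.1] rpy [-179.97   -0.06    8.03] F [-0.3  0.2  0.9] open 0.0004580821137151512
```

Request:
apply_moves:
  targets:
    - {"travel":[-8,0,0],"roll":0,"jaw":0}
    - {"travel":[-6,0,0],"roll":0,"jaw":0}
    - {"travel":[-4,0,-2],"roll":0,"jaw":0}
    - {"travel":[-4,0,-1.5],"roll":0,"jaw":0}
    - {"travel":[-4,0,-1.5],"roll":0,"jaw":0}
    - {"travel":[-4,0,-1],"roll":0,"jaw":0}
    - {"travel":[-3,0,0],"roll":0,"jaw":0}
    - {"travel":[-3,0,0],"roll":0,"jaw":0}
    - {"travel":[-2,0,0],"roll":0,"jaw":0}
    - {"travel":[0,0,0],"roll":0,"jaw":0}

```text
clock: 16.75
tool_pos: [0.505, 0.377, 0.1383]
orientation: [180.0, 0.0, 8.0]
force: [-2.9, 0.1, 4.0]
opening: 0.0005
gripper_force: 1.9
```

Request:
apply_moves:
  targets:
    - {"travel":[-1.5,0,0],"roll":0,"jaw":0}
    - {"travel":[-1.5,0,0],"roll":0,"jaw":0}
    - {"travel":[-1,0,0],"roll":0,"jaw":0}
    - {"travel":[0,0,0],"roll":0,"jaw":0}

```text
clock: 17.15
tool_pos: [0.5015, 0.3765, 0.1383]
orientation: [-180.0, 0.0, 8.0]
force: [-1.9, 0.8, 3.5]
opening: 0.0004
gripper_force: 2.0
```

```bash
python3 -c "from h import *;st()"
```

```text
t 17.15 phot mm [ -7.8  71.9 138.3] rpy [-179.99    0.      8.01] F [-1.9  0.8  3.5] open 0.0004441689096391476
```

Request:
apply_moves:
  targets:
    - {"travel":[0,0,-3],"roll":0,"jaw":0}
    - {"travel":[0,0,-20],"roll":0,"jaw":0}
    - {"travel":[0,0,-40],"roll":0,"jaw":0}
    - {"travel":[0,-25,-30],"roll":0,"jaw":0}
    - {"travel":[0,-25,-30],"roll":0,"jaw":0}
    - {"travel":[0,0,0],"roll":0,"jaw":0}

```text
clock: 17.75
tool_pos: [0.4958, 0.4293, 0.2656]
orientation: [-179.8, -0.3, 8.1]
force: [0.2, 0.2, -0.2]
opening: 0.0005
gripper_force: 0.0
```

```bash
python3 - <<'E'
from h import *
st()
a=ctrl.snapshot('side');sc=ctrl.snapshot('scene');b=ctrl.snapshot('wrist')
cv2.imwrite('pics/side6.png',a[:,:,::-1]);cv2.imwrite('pics/scene6.png',sc[:,:,::-1])
m5=cv2.resize(cv2.imread('pics/m5.png')[:,:450],(400,420),interpolation=3)
n=cv2.resize(a[145:285,180:330,::-1],(400,420),interpolation=3)
cv2.imwrite('pics/m6.png',np.hstack([cv2.resize(a[160:225,195:265,::-1],(450,420),interpolation=3),b[60:260,290:430,::-1].repeat(2,0).repeat(2,1)[:420,:340] if 0 else cv2.resize(b[110:260,295:420,::-1],(350,420),interpolation=3)]))
E
```

```text
t 17.75 phot mm [ -6.1 124.9 265.6] rpy [-179.75   -0.31    8.11] F [ 0.2  0.2 -0.2] open 0.0005269927480255966
```

View pics/m6.png

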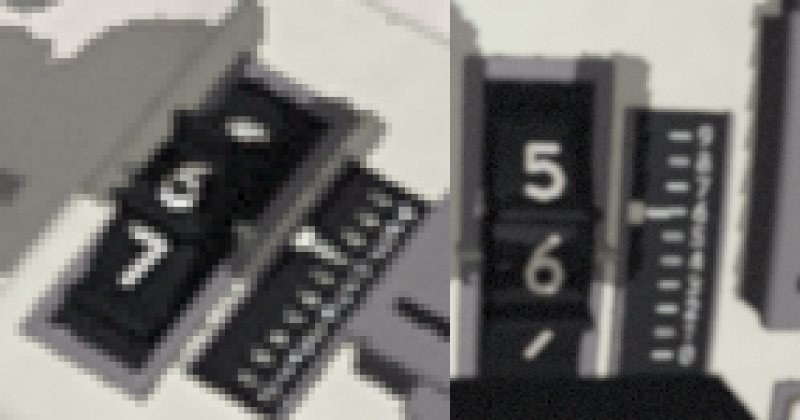

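The wheel reads 6 and the pointer sits on mark 6 (wrist crop row 213; marks 5 and 7 are at rows 236 and 187). Next is the read key.

Request:
apply_moves:
  targets:
    - {"travel":[-12,30,0],"roll":0,"jaw":0}
    - {"travel":[-12,30,0],"roll":0,"jaw":0}
    - {"travel":[-12,30,0],"roll":0,"jaw":0}
    - {"travel":[-12,30,0],"roll":0,"jaw":0}
    - {"travel":[-12,30,0],"roll":0,"jaw":0}
    - {"travel":[-13,30,0],"roll":0,"jaw":0}
    - {"travel":[0,0,40],"roll":0,"jaw":0}
    - {"travel":[0,0,40],"roll":0,"jaw":0}
    - {"travel":[0,0,35],"roll":0,"jaw":0}
    - {"travel":[0,0,0],"roll":0,"jaw":0}

```text
clock: 18.9
tool_pos: [0.4445, 0.2339, 0.1411]
orientation: [179.6, 0.5, 7.9]
force: [-0.1, -0.5, -0.1]
opening: 0.0006
gripper_force: 0.0
```

```bash
python3 -c "from h import *;st()"
```

```text
t 18.9 phot mm [-84.1 -61.4 141.1] rpy [179.65   0.49   7.9 ] F [-0.1 -0.5 -0.1] open 0.0006400134123309456
```

Request:
apply_moves:
  targets:
    - {"travel":[4,-3.5,0],"roll":0,"jaw":0}
    - {"travel":[0,0,0],"roll":0,"jaw":0}
    - {"travel":[0,0,8],"roll":0,"jaw":0}
    - {"travel":[0,0,6],"roll":0,"jaw":0}
    - {"travel":[0,0,3],"roll":0,"jaw":0}
    - {"travel":[0,0,3],"roll":0,"jaw":0}
    - {"travel":[0,0,2],"roll":0,"jaw":0}
    - {"travel":[0,0,0],"roll":0,"jaw":0}

```text
clock: 19.7
tool_pos: [0.4509, 0.2415, 0.124]
orientation: [180.0, 0.0, 8.0]
force: [-0.9, -0.3, 1.0]
opening: 0.0005
gripper_force: 0.7
```

```bash
python3 -c "from h import *;st()"
```

```text
t 19.7 phot mm [-76.7 -54.8 124. ] rpy [179.98   0.02   8.01] F [-0.9 -0.3  1. ] open 0.0004628608424107644
```

Just touching the key. Now I'll press it.

Request:
apply_moves:
  targets:
    - {"travel":[0,0,2],"roll":0,"jaw":0}
    - {"travel":[0,0,2],"roll":0,"jaw":0}
    - {"travel":[0,0,2],"roll":0,"jaw":0}
    - {"travel":[0,0,1],"roll":0,"jaw":0}
    - {"travel":[0,0,0],"roll":0,"jaw":0}

```text
clock: 20.2
tool_pos: [0.4511, 0.2416, 0.1181]
orientation: [180.0, -0.0, 8.0]
force: [-4.4, -1.9, 13.7]
opening: 0.0007
gripper_force: 6.5
```

Request:
apply_moves:
  targets:
    - {"travel":[0,0,1],"roll":0,"jaw":0}
    - {"travel":[0,0,0],"roll":0,"jaw":0}
    - {"travel":[0,0,0],"roll":0,"jaw":0}

```text
clock: 20.5
tool_pos: [0.4511, 0.2417, 0.118]
orientation: [-180.0, -0.1, 8.1]
force: [-7.9, -2.4, 20.5]
opening: 0.0005
gripper_force: 10.8
```

Request:
apply_moves:
  targets:
    - {"travel":[0,0,-8],"roll":0,"jaw":0}
    - {"travel":[0,0,-20],"roll":0,"jaw":0}
    - {"travel":[0,0,-40],"roll":0,"jaw":0}
    - {"travel":[0,-25,-40],"roll":0,"jaw":0}
    - {"travel":[0,-40,-20],"roll":0,"jaw":0}
    - {"travel":[0,-40,0],"roll":0,"jaw":0}
    - {"travel":[0,-40,0],"roll":0,"jaw":0}
    - {"travel":[0,-35,0],"roll":0,"jaw":0}
    - {"travel":[0,0,0],"roll":0,"jaw":0}

```text
clock: 21.4
tool_pos: [0.4252, 0.4235, 0.2431]
orientation: [180.0, 0.0, 8.2]
force: [-0.4, -0.6, -0.3]
opening: 0.0007
gripper_force: 0.0
```

```bash
python3 - <<'E'
from h import *
st()
a=ctrl.snapshot('side')[:,:,::-1];o=cv2.imread('pics/side6.png')
# wheel+strip and lid patches unchanged since setting 6 was seen; bottle unchanged since start
d=lambda r,q:np.abs(a[r].astype(int)-q[r]).mean().round(1)
print('strip',d(np.s_[180:225,225:262],o),'lid',d(np.s_[180:240,250:320],o),'bottle',d(np.s_[190:230,355:385],cv2.imread('pics/side0.png')),'key',d(np.s_[232:262,240:278],o))
E
```

```text
t 21.4 phot mm [-76.8 129.  243.1] rpy [179.99   0.01   8.16] F [-0.4 -0.6 -0.3] open 0.0007025886022808222
strip 12.3 lid 1.4 bottle 5.0 key 0.7
```

```bash
python3 -c "from plant import ctrl;print(ctrl.close_job())"
```

```text
the job is handed in; nothing more can be done
None
```

The job is handed in at 21.4 s of the 58 s allowed: the wheel went up to 7 and back down to 6 with the pointer on mark 6, the lid is shut, and the read key was pressed right down and released; after the press I compared camera images but did not look again, and only the wheel/pointer patch had changed noticeably (probably the arm or its shadow).

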